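# Unhook the shackle from the S-hook and sort both into their trays

### The job

A steel S-hook and a shackle lie on the bench pad, hooked together. Lift the pair, still linked, well clear of the bench (a hand's breadth), work the two apart in the air by tilting and twisting until the shackle slips off the hook, and leave the shackle lying inside the square wooden tray and the S-hook lying inside the long wooden tray. Do not throw them or let them drop from high up (more than 10 cm), and leave the other things on the bench where they are.

Things in the scene. Friction and masses are not known exactly. Their poses are not given: they have to be found in the camera images.
- hook: Plain steel S-hook of 10 mm round bar, 124 mm long, about 0.16 kg. Origin: middle of its straight shank, which runs along x from -35 to +35 mm at y = 0 and can be gripped there across its 10 mm. The hook lies in its own xy plane, nearly flat at the start (tilted 10 to 20 degrees, as the shackle's bar passes under the front bend, at +x). Smooth oily steel: friction on the shackle 0.24 to 0.36.
- hook_front (a point): Far end of the hook's front bend, on the bar's centre line (hook frame (57, 22, 0) mm). This bend holds the shackle: a half circle of 22 mm centre-line radius about (35, 22) mm, from the shank round to y = +44 mm.
- hook_tip (a point): Open tip of the front bend (hook frame (25, 44, 0) mm), after 10 mm of straight bar running back from the half circle; gap between tip and shank 34 mm. The shackle can leave the hook only over this tip: it stays put while the bar is level and slides along the bar once that slopes by more than 14 to 20 degrees.
- hook_rear (a point): Far end of the hook's rear bend (hook frame (-57, -22, 0) mm), which has the shape of the front one turned half round: centre (-35, -22), tip (-25, -44) mm.
- shackle: Plain steel D-shackle of 10 mm round bar closed by an 11 mm cross pin, about 0.2 kg: a closed loop, opening 32 mm wide and 62 mm long; overall 87 mm long, 72 mm across the pin, 10 mm thick (19 mm at the pin's ears). Origin: near the middle of the loop; x to the rounded bow end, y along the pin. At the start the hook's front bend passes through the loop, the bow lying inside the bend.
- shackle_bow (a point): Middle of the shackle's bow, on the bar's centre line (shackle frame (39, 0, 0) mm). Hung from the hook, the shackle's far end reaches about 75 mm below the hook's bar. Let slide off the sloping tip some 120 mm above the bench, it lands 40 to 60 mm away on the side the tip points to.
- shackle_pin (a point): Middle of the shackle's pin (shackle frame (-34, 0, 0) mm).
- pad: Fixed flat dark brown bench pad, 200 x 150 mm, 4 mm thick, on which the pair lies. Origin: centre of its underside on the bench.
- square_tray: Square open wooden tray, 190 x 190 mm outside, 40 mm high, walls and floor 7 mm thick (inside 176 x 176 mm), fixed to the bench: the place for the shackle. Origin: centre of its underside; x and y square to its walls.
- long_tray: Long open wooden tray, 220 mm (its x) by 140 mm (its y) outside, 40 mm high, walls and floor 7 mm thick (inside 206 x 126 mm), fixed to the bench: the place for the S-hook. Origin: centre of its underside.
- punch_a: Bystander: a loose dark steel punch, 75 mm long, 12 mm thick, lying on the pad beside the pair. Origin: underside of its middle; x along it.
- punch_b: Bystander: another loose steel punch, 80 mm long, 12 mm thick, lying on the pad on the other side of the pair. Origin: underside of its middle; x along it.
- punch_block: Bystander: loose wooden block 60 x 120 x 45 mm with ten steel punches standing in it, about 90 mm high in all, beyond the pad. Origin: centre of its underside.
- hammer: Bystander: a hammer with a wooden handle, lying at the back left of the bench.
- file: Bystander: a file with a wooden handle, 210 mm long, lying at the back right. Origin: near its middle, at bench height; x along it.
- tin: Bystander: an open aluminium tin, 72 mm wide, 60 mm high, at the back left of the pad. Origin: centre of its underside.
- oil: Bystander: a small amber oil bottle, 40 mm wide, 85 mm high, at the back right of the pad. Origin: centre of its underside.
There are look-alikes about, which are no part of the job. Leave any orange look-alike of the hook alone. Leave any black look-alike of the shackle alone.

How it is judged:
By the outcome, as a careful person would: the job done as asked, in the order asked, and still so for the second after the job is handed in, with the robot touching nothing.
It also fails if it takes over 51 s, if anything falls off the work surface, if the arm or the gripper's body presses on something with over 40 N, if the wrist force passes 120 N, or if a joint passes its speed limit or range.

### The arm

A 6-joint arm with a two-finger parallel gripper is mounted at the origin on the work surface. World frame = base frame: x ahead of the robot, y to its left, z up, the work surface at z = 0. Lengths are in m, angles in rad, forces in N, time in s.
With the tool pointing down it reaches from about 0.375 to 0.975 m from the base axis. Payload 3.8 kg.
Tool frame: the origin (TCP) lies midway between the tips of the shut fingers; the grasp point (between the pads) lies 19 mm behind it; x points along the fingers, z is the direction in which the jaws open and shut, and the axes are right-handed (so a half turn about x gives the same grasp; the last joint's range is limited). The gripper opens to 85 mm and grips with 20 to 120 N. Pads are 22 mm wide; open, the fingers measure 114 mm over their backs; the gripper's body (76 mm by 85 mm) begins 54 mm behind the grasp point. The pads swing forward as they close: fully open they stand 13 mm farther back than shut.
Start: joints at [1.276, 0.264, 1.604, -0, 1.274, -0.037], TCP at [0.172, 0.653, 0.231] pointing down, gripper open.
Joint ranges: [-2.63, 2.63], [-0.94, 2.18], [0.31, 2.57], [-1.31, 4.45], [0, 2.66], [-2.55, 2.55]. Speed limits (rad/s): [2.57, 2.57, 3.14, 3.14, 3.14, 3.14].

### API

Orientations are given as a rotation vector (axis times angle).
In Python, from workcell import * gives the robot as it stands. The module is installed in compiled form; this text tells all that it offers.
- The arm moves only by the tool carry_out, never from a script. Its arguments are lists of equal length, an entry for each row: "offset": the shift along the tool's x, y, z in cm, a list of three; "delta_rot": the turn, a rotation vector about the tool's x, y, z in degrees, a list of three. A call has exactly 5 rows; each row shifts and turns the commanded pose from where the row before left it, along the tool's axes as they then stand; what a row does not reach is not made up. A row lasts 1/12 s, in which the tool goes at most 41.7 mm and 7.16 degrees, less where a joint would pass 70% of its speed; a pose out of reach is approached as far as the arm can. A call is refused whole if a number of a shift passes 4.17 or a number of a turn 7.16, either way. A call with a gripper value outside its range is refused whole. "fingers" is the opening, from -1 (shut) to 1 (fully open), set as the call begins (left out, the last holds). The fingers move at their own pace and stop on an object; "newtons" is the grip in N (left out, the last holds). Time passes only in rows, so rows that do not move let the fingers close, or fill a call up. It gives the time, the measured TCP pose, the force and the opening at its end, in the units of the state.
- read_state(): the state, without advancing time (a new reading comes with each control period).
- read_camera(name): name is "side" or "top"; returns (picture, depth): 384x512x3 uint8, red, green, blue; 384x512 float32, m along the optical axis (not along the pixel's ray), 0 where there is no reading.
- get_calibration(name): a dict with "fx", "fy", "cx", "cy" (pixels), "R" (3x3) and "t" (3): a world point X has camera coordinates R X + t. Camera axes: x right, y down, z forward; pixel columns grow to the right and rows downward; lengths in m; the calibration is good to about 2 mm. A picture is of the moment at which its call begins. get_calibration takes no time and is no camera call.
- finish_job(): hands the job in, once; it reports no verdict.
The state is a dict: "time": time; "q": joint angles; "joint_vel": joint speeds; "joint_torque": joint torques, N m; "tool_pos": TCP position; "tcp_rot": TCP orientation; "wrist_force": force on the tool from outside, world axes, zero at the start; "torque": the same for the moment, N m; "width": opening from 0.0 (shut) to 1.0 (fully open).
Only numpy, scipy, OpenCV 4.12 (cv2) and the standard library are available. Lean on these libraries where they do the work, as an engineer would, in place of code of your own. Each camera call takes 0.05 s, during which the arm holds its last target. There are 200 camera calls.

## Working session

There is one attempt and no reset: what is moved stays moved. The work goes in short steps, Python scripts to look and compute and a tool call to move; the robot and the scene stay as the last step left them, time stands still between calls to the robot, and variables do not carry over. Pictures are saved under pics/ and viewed, about 8 in all and at most 12, crops included, and the job is handed in when it is done.

Besides the shell and the picture viewer there is one more tool, called after ">>>" in YAML: its name, and indented under it one key for each argument. carry_out: Moves the arm, as the interface text tells. Its arguments: {"type":"object","properties":{"offset":{"type":"array"},"delta_rot":{"type":"array"},"fingers":{"type":"number"},"newtons":{"type":"number"}},"required":["offset","delta_rot"]}

```bash
mkdir -p pics; cat > h.py <<'E'
from workcell import *
import numpy as np, cv2
from scipy.spatial.transform import Rotation as Ro
def world(name, d, uv):
    c=get_calibration(name); R=np.array(c["R"]); t=np.array(c["t"])
    out=[]
    for u,v in uv:
        p=d[int(v)-1:int(v)+2,int(u)-1:int(u)+2]; p=p[p>0]; z=np.median(p) if len(p) else 0
        out.append(R.T@(np.array([(u-c["cx"])/c["fx"]*z,(v-c["cy"])/c["fy"]*z,z])-t))
    return np.array(out)
def proj(name,X):
    c=get_calibration(name); p=np.array(X)@np.array(c["R"]).T+np.array(c["t"])
    return np.c_[p[:,0]/p[:,2]*c["fx"]+c["cx"],p[:,1]/p[:,2]*c["fy"]+c["cy"]]
def snap(name,tag,crop=None,scale=1):
    im,d=read_camera(name); np.savez(f"{tag}.npz",im=im,d=d)
    o=im[:,:,::-1]
    if crop: x0,y0,x1,y1=crop; o=o[y0:y1,x0:x1]
    cv2.imwrite(f"pics/{tag}.png",cv2.resize(o,None,fx=scale,fy=scale,interpolation=cv2.INTER_CUBIC)); return im,d
E
python3 - <<'E'
from h import *
snap("top","t0",None,1.5); snap("side","s0",None,1.5)
for n in("top","side"):
    c=get_calibration(n);R=np.array(c["R"]);print(n,c["fx"],-R.T@np.array(c["t"]),R[2])
s=read_state();print(s["time"],s["tool_pos"],s["tcp_rot"],Ro.from_rotvec(s["tcp_rot"]).as_matrix().round(3))
E
```

```text
top 428.2921198825138 [0.36348645 0.08835205 1.28316732] [ 0.09704217 -0.0088045  -0.99524133]
side 397.5201375192499 [0.23140625 0.92226472 1.06831353] [ 0.1694006  -0.62571018 -0.76143956]
0.1 [0.17188774 0.65206217 0.23008852] [-1.01849717  1.32185943  1.01650693] [[-0.001 -0.967  0.255]
 [-0.002  0.255  0.967]
 [-1.     0.    -0.002]]
```

View pics/t0.png

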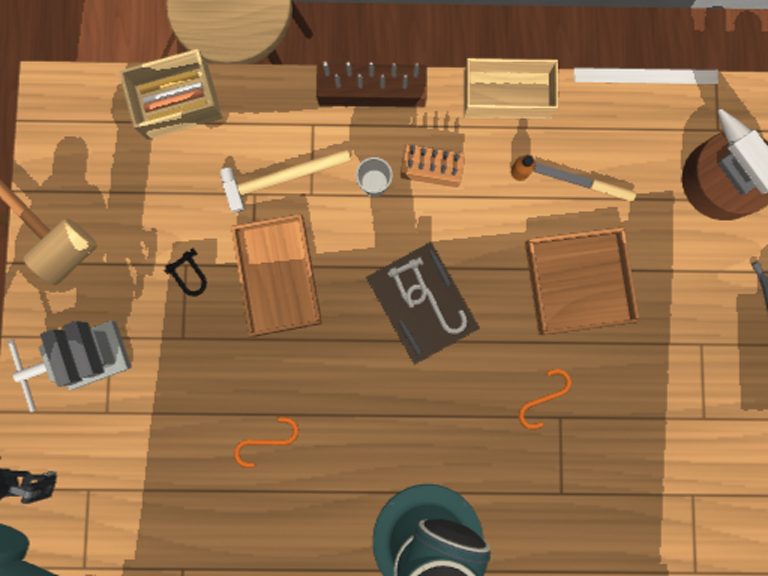

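View pics/s0.png

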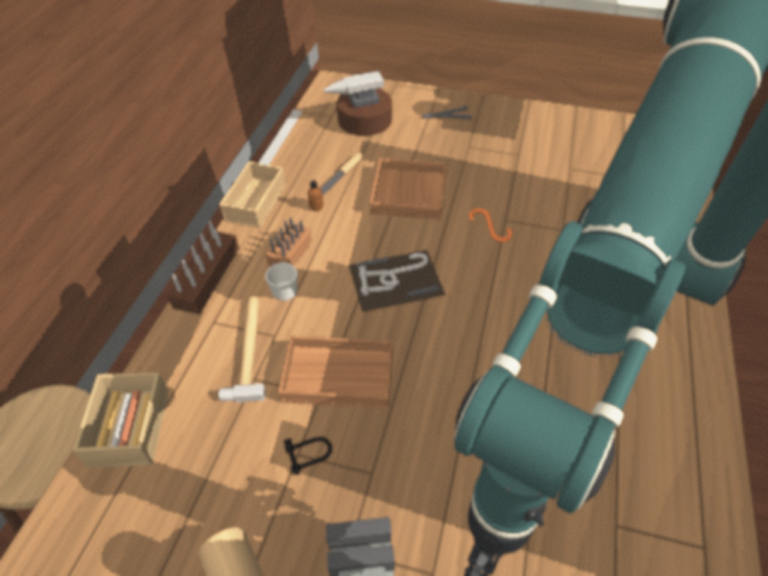

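The top view shows the pad at about (423,302), the pair on it around (425,295), the long tray at (277,275) and the square tray at (582,280). The robot is at the bottom. I'll enlarge the pair and measure it.

```bash
python3 - <<'E'
from h import *
z=np.load("t0.npz");im,d=z["im"],z["d"]
o=im[155:247,238:328,::-1]
o=cv2.resize(o,None,fx=6.5,fy=6.5,interpolation=cv2.INTER_CUBIC)
for k in range(240,328,10): cv2.putText(o,str(k),(int((k+.5-238)*6.5),10),0,.35,(0,255,255));cv2.line(o,(int((k+.5-238)*6.5),12),(int((k+.5-238)*6.5),18),(0,255,255))
for k in range(160,247,10): cv2.putText(o,str(k),(0,int((k+.5-155)*6.5)),0,.35,(0,255,255));cv2.line(o,(24,int((k+.5-155)*6.5)),(30,int((k+.5-155)*6.5)),(0,255,255))
cv2.imwrite("pics/t0c.png",o)
# tray corners, top px (/1.5)
f=lambda l:[(a/1.5,b/1.5) for a,b in l]
print("long",world("top",d,f([(234,226),(302,215),(320,323),(252,334),(277,285)])).round(3))
print("sq",world("top",d,f([(529,238),(623,230),(635,323),(542,332),(582,280)])).round(3))
print("pad",world("top",d,f([(368,277),(431,243),(479,326),(415,362)])).round(3))
E
```

```text
long [[ 0.605  0.386  0.035]
 [ 0.637  0.258 -0.001]
 [ 0.417  0.214  0.028]
 [ 0.394  0.343  0.04 ]
 [ 0.493  0.304  0.003]]
sq [[ 0.595 -0.203  0.   ]
 [ 0.606 -0.38   0.038]
 [ 0.425 -0.414 -0.001]
 [ 0.404 -0.22   0.029]
 [ 0.51  -0.307  0.005]]
pad [[ 0.511  0.122  0.001]
 [ 0.582 -0.004  0.001]
 [ 0.416 -0.1    0.003]
 [ 0.343  0.027  0.002]]
```

View pics/t0c.png

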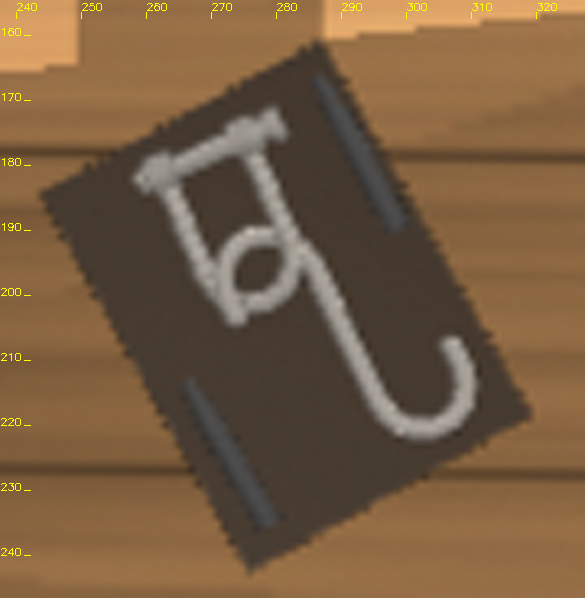

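The crop shows the hook's shank running from (284,193) to (295,214) px, the rear bend at the lower right, and the front tip at about (274,204). The pin is at (271,178). The punches on either side stay clear if the jaw is only partly open. Next I'll get 3D points along the shank.

```bash
cat >> h.py <<'E'
def plan(p1,R1,n,s=None):
    "rows (offset cm, rot deg) from the current pose to p1,R1 in n equal steps"
    s=s or read_state(); p0=np.array(s["tool_pos"]);R0=Ro.from_rotvec(s["tcp_rot"])
    rv=(R0.inv()*Ro.from_matrix(R1)).as_rotvec(); dp=(np.array(p1)-p0)/n
    off=[(( R0*Ro.from_rotvec(rv*k/n)).inv().apply(dp)*100).round(2).tolist() for k in range(n)]
    print("offset",off); print("rot",np.degrees(rv/n).round(2).tolist())
E
python3 - <<'E'
from h import *
z=np.load("t0.npz");im,d=z["im"],z["d"]
P=lambda l:[(a/6.5+237.5,b/6.5+154.5) for a,b in l]
names="sh1 sh2 sh3 sh4 rearapex reartip tip frontleft bow pinL pinR".split()
w=world("top",d,P([(320,272),(335,303),(352,340),(368,372),(415,428),(452,348),(237,318),(218,270),(285,292),(155,172),(268,125)]))
for n,x in zip(names,w):print(n,x.round(4))
hx=w[0]-w[3];print("yaw",np.degrees(np.arctan2(hx[1],hx[0])),"pitch",np.degrees(np.arcsin(hx[2]/np.linalg.norm(hx))))
E
```

```text
sh1 [ 0.4763 -0.0017  0.0151]
sh2 [ 0.4622 -0.0086  0.0151]
sh3 [ 0.4451 -0.0161  0.0188]
sh4 [ 0.4305 -0.0233  0.0212]
rearapex [ 0.4052 -0.0444  0.0238]
reartip [ 0.4424 -0.0625  0.0119]
tip [0.4542 0.0365 0.0236]
frontleft [0.4767 0.045  0.0149]
bow [0.4667 0.0144 0.0178]
pinL [0.5213 0.0743 0.0165]
pinR [0.5424 0.0231 0.0255]
yaw 25.204401122121624 pitch -6.820733732130533
```

```bash
python3 - <<'E'
from h import *
ds=np.stack([np.load("t0.npz")["d"]]+[read_camera("top")[1] for _ in range(4)]);im=np.load("t0.npz")["im"]
d=np.median(ds,0);print("noise",ds[:,190:215,262:266].std(0).mean())
y0,x0=155,238
g=im.astype(int); m=(g.min(2)>120)&((g.max(2)-g.min(2))<40); m[:y0]=0;m[247:]=0;m[:,:x0]=0;m[:,328:]=0
v,u=np.nonzero(m)
c=get_calibration("top");R=np.array(c["R"]);t=np.array(c["t"])
zz=d[v,u];X=(np.c_[(u+.0-c["cx"])/c["fx"]*zz,(v-c["cy"])/c["fy"]*zz,zz]-t)@R
O=np.array([.4475,-.0155]);a=np.radians(25.5);ex=np.array([np.cos(a),np.sin(a)]);ey=np.array([-ex[1],ex[0]])
hx=(X[:,:2]-O)@ex*1000;hy=(X[:,:2]-O)@ey*1000
# pad level
pm=[(262,195),(264,200),(300,190),(285,225),(290,230),(258,200)]
print("pad z",world("top",d,pm)[:,2].round(4))
sh=(abs(hy)<9)&(abs(hx)<30);k=np.polyfit(hx[sh],hy[sh],1);print("shank line",k,sh.sum())
rear=(hx<-35);print("rear min x",hx.min(),"rear mean y",hy[rear].mean(), hy.min())
for lo in range(-65,60,10):
    s=(hx>=lo)&(hx<lo+10)&(abs(hy)<9)
    if s.any():print("shank",lo,np.percentile(X[s,2]*1000,[25,50,75]).round(1),s.sum())
s=(hx<15)&((hy<12));A=np.c_[hx[s],hy[s],np.ones(s.sum())];print("plane",np.linalg.lstsq(A,X[s,2]*1000,rcond=None)[0])
E
```

```text
noise 0.01254101
pad z [0.0031 0.0035 0.0042 0.0035 0.0029 0.0037]
shank line [-0.0210554   1.29027326] 54
rear min x -56.83567937702898 rear mean y -20.22643211716837 -44.473004886681686
shank -55 [23.4 23.6 23.8] 10
shank -45 [24.  24.2 24.4] 9
shank -35 [21.1 23.  23.2] 9
shank -25 [21.4 21.7 22.3] 9
shank -15 [19.6 19.9 23.2] 9
shank -5 [18.2 19.2 19.6] 9
shank 5 [16.5 17.1 18.1] 7
shank 15 [14.4 14.8 16.4] 10
shank 25 [13.5 14.1 15.2] 8
shank 35 [13.8 14.5 17.9] 11
shank 45 [21.6 22.9 23.6] 8
shank 55 [22.7 23.3 23.7] 7
plane [-0.13511398  0.21760395 18.43117116]
```

```bash
cat >> h.py <<'E'
def Rt(yaw,pitch=0,roll=0):
    "tool matrix for hook x at yaw (deg); pitch>0 front up, roll>0 tip side (+y) down; about tool axes"
    a=np.radians(yaw);y=[np.cos(a),np.sin(a),0];x=[0,0,-1];z=np.cross(x,y)
    return np.array([x,y,z]).T@Ro.from_euler("ZY",[pitch,-roll],degrees=True).as_matrix()
E
python3 - <<'E'
from h import *
plan([.446,-.0145,.13],Rt(24.3),20)
E
```

```text
offset [[0.51, -2.17, -2.87], [0.51, -2.51, -2.59], [0.51, -2.81, -2.26], [0.51, -3.07, -1.9], [0.51, -3.28, -1.51], [0.51, -3.44, -1.09], [0.51, -3.54, -0.66], [0.5, -3.6, -0.22], [0.5, -3.6, 0.22], [0.5, -3.54, 0.66], [0.5, -3.44, 1.09], [0.5, -3.28, 1.5], [0.5, -3.07, 1.89], [0.5, -2.81, 2.25], [0.5, -2.52, 2.58], [0.5, -2.18, 2.87], [0.5, -1.81, 3.12], [0.5, -1.41, 3.32], [0.5, -1.0, 3.46], [0.5, -0.56, 3.56]]
rot [7.05, -0.0, 0.0]
```

>>> carry_out:
  offset:
    - [0.51,-2.17,-2.87]
    - [0.51,-2.51,-2.59]
    - [0.51,-2.81,-2.26]
    - [0.51,-3.07,-1.9]
    - [0.51,-3.28,-1.51]
  delta_rot:
    - [7.05,0,0]
    - [7.05,0,0]
    - [7.05,0,0]
    - [7.05,0,0]
    - [7.05,0,0]
  fingers: 0.1

```text
time: 0.72
tool_pos: [0.2408, 0.4843, 0.2055]
tcp_rot: [-0.542, 1.502, 0.542]
wrist_force: [0.2, -0.2, 0.3]
width: 0.55
```

>>> carry_out:
  offset:
    - [0.51,-3.44,-1.09]
    - [0.51,-3.54,-0.66]
    - [0.5,-3.6,-0.22]
    - [0.5,-3.6,0.22]
    - [0.5,-3.54,0.66]
  delta_rot:
    - [7.05,0,0]
    - [7.05,0,0]
    - [7.05,0,0]
    - [7.05,0,0]
    - [7.05,0,0]

```text
time: 1.13
tool_pos: [0.3094, 0.3176, 0.1805]
tcp_rot: [-0.06, 1.569, 0.061]
wrist_force: [1.3, 0.9, 0.0]
width: 0.547
```

>>> carry_out:
  offset:
    - [0.5,-3.44,1.09]
    - [0.5,-3.28,1.5]
    - [0.5,-3.07,1.89]
    - [0.5,-2.81,2.25]
    - [0.5,-2.52,2.58]
  delta_rot:
    - [7.05,0,0]
    - [7.05,0,0]
    - [7.05,0,0]
    - [7.05,0,0]
    - [7.05,0,0]

```text
time: 1.55
tool_pos: [0.3778, 0.1507, 0.1557]
tcp_rot: [0.422, 1.528, -0.421]
wrist_force: [-0.2, -0.1, -0.2]
width: 0.552
```

>>> carry_out:
  offset:
    - [0.5,-2.18,2.87]
    - [0.5,-1.81,3.12]
    - [0.5,-1.41,3.32]
    - [0.5,-1.0,3.46]
    - [0.5,-0.56,3.56]
  delta_rot:
    - [7.05,0,0]
    - [7.05,0,0]
    - [7.05,0,0]
    - [7.05,0,0]
    - [7.05,0,0]

```text
time: 1.97
tool_pos: [0.4463, -0.0163, 0.1307]
tcp_rot: [0.898, 1.377, -0.897]
wrist_force: [0.4, 0.2, 0.3]
width: 0.548
```

```bash
python3 - <<'E'
from h import *
s=read_state();print(s["time"],s["tool_pos"],s["width"],s["q"],s["wrist_force"])
plan([.446,-.0145,.05],Rt(24.3),5)
E
```

```text
1.9667 [ 0.44627294 -0.01629791  0.13073342] 0.5484344253653533 [-9.23585052e-02 -8.74053706e-02  2.17996310e+00  9.98722751e-05
  1.04787452e+00  1.06195405e+00] [0.37105284 0.22609226 0.33888743]
offset [[1.61, 0.01, -0.04], [1.61, 0.01, -0.04], [1.61, 0.01, -0.04], [1.61, 0.01, -0.04], [1.61, 0.01, -0.04]]
rot [-0.09, 0.01, -0.01]
```

>>> carry_out:
  offset:
    - [2,0,-0.04]
    - [2,0,-0.04]
    - [2,0.02,-0.04]
    - [2,0.02,-0.04]
    - [2,0.02,-0.04]
  delta_rot:
    - [0,0,0]
    - [0,0,0]
    - [0,0,0]
    - [0,0,0]
    - [0,0,0]

```text
time: 2.38
tool_pos: [0.4457, -0.0126, 0.03]
tcp_rot: [0.893, 1.379, -0.892]
wrist_force: [1.1, -0.1, 0.2]
width: 0.55
```

```bash
python3 - <<'E'
from h import *
snap("side","s1",(220,140,310,215),7)
s=read_state();print(s["tool_pos"],s["wrist_force"])
E
```

```text
[ 0.44238344 -0.01225352  0.02630597] [-2.19989358 -0.47556049 -1.98691791]
```

View pics/s1.png

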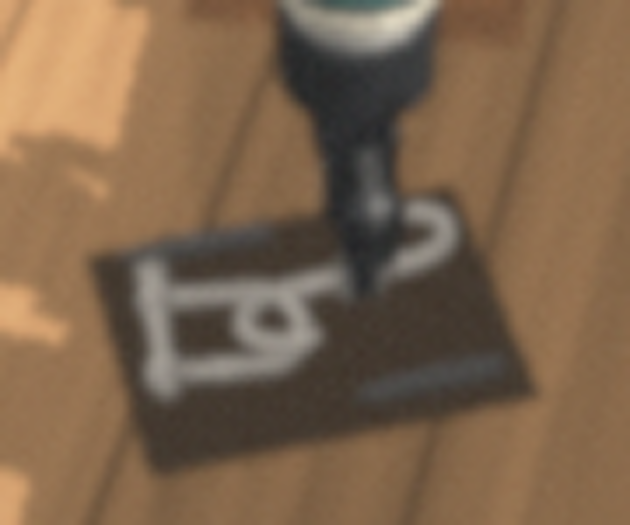

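The near finger stands just in front of the shank at crop (365,270), clear of the shackle and of both punches. I'll go down slowly.

>>> carry_out:
  offset:
    - [0.5,0.1,0]
    - [0.5,0.1,0]
    - [0.4,0.1,0]
    - [0,0,0]
    - [0,0,0]
  delta_rot:
    - [0,0,0]
    - [0,0,0]
    - [0,0,0]
    - [0,0,0]
    - [0,0,0]

```text
time: 2.85
tool_pos: [0.449, -0.0111, 0.0173]
tcp_rot: [0.893, 1.379, -0.892]
wrist_force: [0.1, -0.2, -0.1]
width: 0.553
```

>>> carry_out:
  offset:
    - [0.5,-0.15,0]
    - [0.45,-0.15,0]
    - [0,0,0]
    - [0,0,0]
    - [0,0,0]
  delta_rot:
    - [0,0,0]
    - [0,0,0]
    - [0,0,0]
    - [0,0,0]
    - [0,0,0]

```text
time: 3.27
tool_pos: [0.4454, -0.0123, 0.007]
tcp_rot: [0.892, 1.38, -0.892]
wrist_force: [0.3, -0.4, -0.9]
width: 0.549
```

>>> carry_out:
  offset:
    - [0,0,0]
    - [0,0,0]
    - [0,0,0]
    - [0,0,0]
    - [0,0,0]
  delta_rot:
    - [0,0,0]
    - [0,0,0]
    - [0,0,0]
    - [0,0,0]
    - [0,0,0]
  fingers: -1
  newtons: 100

```text
time: 3.68
tool_pos: [0.4461, -0.0125, 0.0074]
tcp_rot: [0.892, 1.379, -0.892]
wrist_force: [-1.2, -1.6, 3.2]
width: 0.068
```

>>> carry_out:
  offset:
    - [0,0,0]
    - [0,0,0]
    - [0,0,0]
    - [0,0,0]
    - [0,0,0]
  delta_rot:
    - [0,0,0]
    - [0,0,0]
    - [0,0,0]
    - [0,0,0]
    - [0,0,0]

```text
time: 4.1
tool_pos: [0.446, -0.0125, 0.0074]
tcp_rot: [0.892, 1.379, -0.892]
wrist_force: [0.9, -1.4, 2.4]
width: 0.068
```

>>> carry_out:
  offset:
    - [-0.3,0,0]
    - [-0.5,0,0]
    - [-0.7,0,0]
    - [-0.5,0,0]
    - [0,0,0]
  delta_rot:
    - [0,0,0]
    - [0,0,0]
    - [0,0,0]
    - [0,0,0]
    - [0,0,0]

```text
time: 4.52
tool_pos: [0.4463, -0.0123, 0.0283]
tcp_rot: [0.893, 1.378, -0.891]
wrist_force: [0.1, -0.6, -2.7]
width: 0.069
```

```bash
python3 - <<'E'
from h import *
snap("side","s2",(220,130,310,215),7)
s=read_state();print(s["tool_pos"],s["wrist_force"],s["width"])
E
```

```text
[ 0.44618161 -0.01231237  0.02787218] [-0.21096156  0.73593813 -2.56224601] 0.06505974100756737
```

View pics/s2.png

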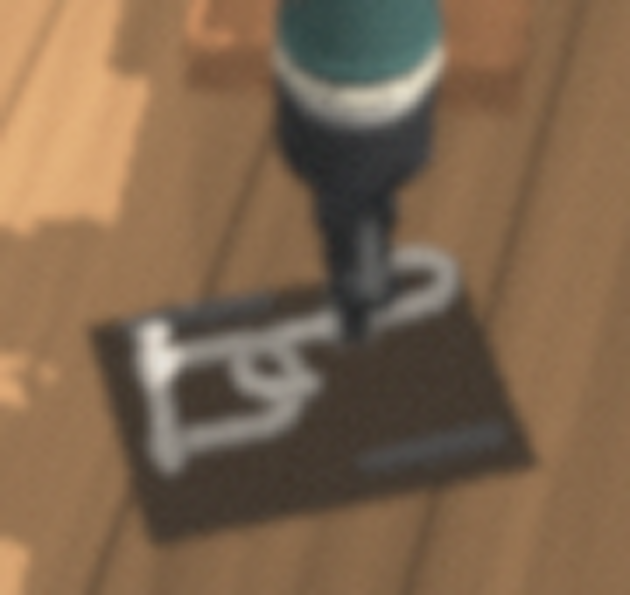

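The hook is held across its shank at crop (352,325) and is rising. The shackle is still linked and partly resting on the pad. I'll lift smoothly.

>>> carry_out:
  offset:
    - [-0.5,0,0]
    - [-1,0,0]
    - [-1.5,0,0]
    - [-1.5,0,0]
    - [-1.5,0,0]
  delta_rot:
    - [0,0,0]
    - [0,0,0]
    - [0,0,0]
    - [0,0,0]
    - [0,0,0]

```text
time: 4.98
tool_pos: [0.4453, -0.0123, 0.0881]
tcp_rot: [0.892, 1.38, -0.892]
wrist_force: [0.1, -0.4, -3.3]
width: 0.067
```

>>> carry_out:
  offset:
    - [-2,0,0]
    - [-2,0,0]
    - [-2,0,0]
    - [-2,0,0]
    - [-2,0,0]
  delta_rot:
    - [0,0,-2]
    - [0,0,-2]
    - [0,0,-2]
    - [0,0,-2]
    - [0,0,-2]

```text
time: 5.4
tool_pos: [0.4516, -0.0095, 0.1883]
tcp_rot: [0.779, 1.475, -1.026]
wrist_force: [1.2, -0.5, -4.2]
width: 0.066
```

>>> carry_out:
  offset:
    - [-2,0,0]
    - [-2,0,0]
    - [-1,0,0]
    - [-0.5,0,0]
    - [0,0,0]
  delta_rot:
    - [0,0,0]
    - [0,0,0]
    - [0,0,0]
    - [0,0,0]
    - [0,0,0]

```text
time: 5.82
tool_pos: [0.4611, -0.0055, 0.242]
tcp_rot: [0.781, 1.473, -1.023]
wrist_force: [0.0, -0.4, -2.6]
width: 0.066
```

>>> carry_out:
  offset:
    - [0,0,0]
    - [0,0,0]
    - [0,0,0]
    - [0,0,0]
    - [0,0,0]
  delta_rot:
    - [0,0,0]
    - [0,0,0]
    - [0,0,0]
    - [0,0,0]
    - [0,0,0]

```text
time: 6.23
tool_pos: [0.46, -0.0056, 0.2401]
tcp_rot: [0.78, 1.476, -1.025]
wrist_force: [-0.6, -0.0, -3.6]
width: 0.064
```

```bash
python3 - <<'E'
from h import *
s=read_state();print(s["tool_pos"],s["wrist_force"],s["torque"],s["width"])
p=proj("side",[s["tool_pos"]])[0];print(p);x,y=p.astype(int)
im,d=snap("side","s3",(x-55,y-40,x+45,y+35),6.5)
im,d=snap("top","t3")
p2=proj("top",[s["tool_pos"]])[0];print(p2);x2,y2=p2.astype(int)
o=im[y2-40:y2+35,x2-45:x2+35,::-1]
a=cv2.imread("pics/s3.png");b=cv2.resize(o,(int(a.shape[0]*80/75),a.shape[0]),interpolation=cv2.INTER_CUBIC)
o=np.hstack([a,b]);print(o.shape);cv2.imwrite("pics/st3.png",cv2.resize(o,None,fx=795/o.shape[1],fy=795/o.shape[1]))
E
```

```text
[ 0.46003004 -0.00563172  0.24010178] [-0.58512566 -0.04844801 -3.64943427] [-0.04322776 -0.0260659   0.01899841] 0.06401048995123736
[266.17157702 132.02043586]
[294.87466286 194.9213049 ]
(488, 1170, 3)
```

View pics/st3.png

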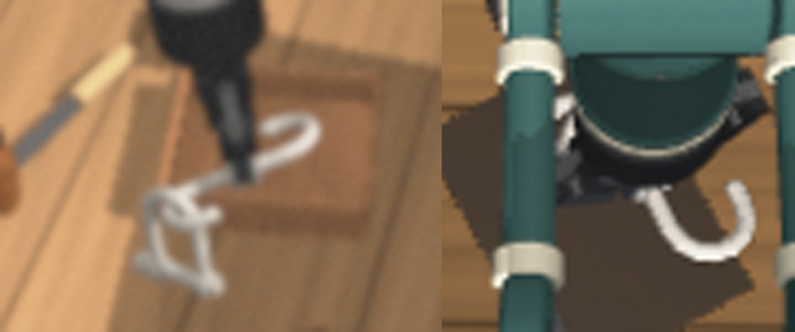

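The pair is linked and hangs clear. In the side panel the rear bend is at crop (318,130), the front tip at (217,214) and the shackle hangs at (180,250). Next I'll fit the hook's attitude in the tool and plan the move over the square tray.

```bash
cat >> h.py <<'E'
def hookpose(s,pitch,roll,dx,dz=-.0065):
    "hook points in world: returns function; pitch/roll of hook relative to tool, dx grasp x on the hook"
    T=Ro.from_rotvec(s["tcp_rot"]);B=np.array([[0,0,-1],[1,0,0],[0,-1,0]]).T  # columns: tool comps of hook X,Y,Z
    B=np.array([[0,1,0],[0,0,-1],[-1,0,0]]).T
    H=B@Ro.from_euler("YX",[-pitch,-roll],degrees=True).as_matrix()
    return lambda P:T.apply((np.array(P)/1000-[dx,0,0])@H.T+[dz,0,0])+np.array(s["tool_pos"])
E
python3 - <<'E'
from h import *
from scipy.optimize import least_squares
s=read_state();P=[(-62,-20,0),(-25,-44,0),(25,44,0)]
uv=np.array([(283.4,121.4),(271,121.4),(260.4,140.7)])
f=lambda q:np.r_[(proj("side",hookpose(s,q[0],q[1],q[2]/1000)(P))-uv).ravel(),(q[2]+3)/4,(q[0]+8)/8,(q[1]+12)/8]
r=least_squares(f,[-8,-12,-3]);print(r.x,r.fun.round(2))
print(hookpose(s,*r.x[:2],r.x[2]/1000)([(0,0,0),(57,22,0),(25,44,0),(-57,-22,0)]).round(3))
plan([.50,-.29,.24],Rt(-31,-10),15)
E
```

```text
[-4.74462303 -9.73603205 -0.81513636] [ 0.05 -0.14  0.18 -0.41 -0.91 -0.27  0.55  0.41  0.28]
[[ 0.462 -0.005  0.247]
 [ 0.504  0.038  0.236]
 [ 0.468  0.045  0.248]
 [ 0.42  -0.048  0.258]]
offset [[0.1, -0.53, 1.84], [0.08, -0.41, 1.87], [0.05, -0.29, 1.89], [0.03, -0.17, 1.91], [0.01, -0.05, 1.91], [-0.01, 0.07, 1.91], [-0.03, 0.19, 1.9], [-0.05, 0.31, 1.89], [-0.07, 0.43, 1.86], [-0.09, 0.55, 1.83], [-0.11, 0.66, 1.79], [-0.13, 0.77, 1.75], [-0.15, 0.88, 1.69], [-0.17, 0.99, 1.63], [-0.19, 1.09, 1.56]]
rot [3.63, 0.64, 0.0]
```

>>> carry_out:
  offset:
    - [0.1,-0.53,1.84]
    - [0.08,-0.41,1.87]
    - [0.05,-0.29,1.89]
    - [0.03,-0.17,1.91]
    - [0.01,-0.05,1.91]
  delta_rot:
    - [3.63,0.64,0]
    - [3.63,0.64,0]
    - [3.63,0.64,0]
    - [3.63,0.64,0]
    - [3.63,0.64,0]

```text
time: 6.75
tool_pos: [0.474, -0.1013, 0.2407]
tcp_rot: [1.042, 1.374, -1.265]
wrist_force: [-0.0, 0.3, -3.2]
width: 0.069
```

>>> carry_out:
  offset:
    - [-0.01,0.07,1.91]
    - [-0.03,0.19,1.9]
    - [-0.05,0.31,1.89]
    - [-0.07,0.43,1.86]
    - [-0.09,0.55,1.83]
  delta_rot:
    - [3.63,0.64,0]
    - [3.63,0.64,0]
    - [3.63,0.64,0]
    - [3.63,0.64,0]
    - [3.63,0.64,0]

```text
time: 7.17
tool_pos: [0.487, -0.1961, 0.2404]
tcp_rot: [1.301, 1.239, -1.496]
wrist_force: [-0.8, -0.7, -3.3]
width: 0.064
```

>>> carry_out:
  offset:
    - [-0.11,0.66,1.79]
    - [-0.13,0.77,1.75]
    - [-0.15,0.88,1.69]
    - [-0.17,0.99,1.63]
    - [-0.19,1.09,1.56]
  delta_rot:
    - [3.63,0.64,0]
    - [3.63,0.64,0]
    - [3.63,0.64,0]
    - [3.63,0.64,0]
    - [3.63,0.64,0]

```text
time: 7.58
tool_pos: [0.5001, -0.2908, 0.24]
tcp_rot: [1.555, 1.065, -1.717]
wrist_force: [0.6, 0.4, -3.2]
width: 0.067
```

```bash
python3 - <<'E'
from h import *
s=read_state();print(s["time"],s["tool_pos"],s["wrist_force"],s["q"])
# stage A: roll tip side down (tool roll 36, pitch -2), place tip over target at z .15
def target(R,tip):
    q=dict(tool_pos=[0,0,0],tcp_rot=Ro.from_matrix(R).as_rotvec()); h=hookpose(q,-5,-10,-.002)
    t=h([(25,44,0)])[0]; p=np.array(tip)-t; q["tool_pos"]=p; h=hookpose(q,-5,-10,-.002)
    w=h([(0,0,0),(57,22,0),(35,44,0),(25,44,0),(-57,-22,0)]); print("p",p.round(3)); print(w.round(3))
    print("slope apex",np.degrees(np.arcsin(((h([(57,22,0)])-h([(57,23,0)]))*1000)[0,2])),"tip",np.degrees(np.arcsin(((h([(35,44,0)])-h([(34,44,0)]))*1000)[0,2])))
    return p
R=Rt(-31,3,36); p=target(R,[.545,-.326,.15]); plan(p,R,10)
R2=Rt(-31,38,36); p2=target(R2,[.545,-.326,.118])
plan(p2,R2,10,dict(tool_pos=p,tcp_rot=Ro.from_matrix(R).as_rotvec()))
E
```

```text
7.5833 [ 0.50013022 -0.29083257  0.23997892] [ 0.64477796  0.44283304 -3.17508187] [-0.56742895  0.19468303  1.68184583 -0.00392218  1.4399749   1.54953091]
p [ 0.499 -0.347  0.164]
[[ 0.502 -0.345  0.17 ]
 [ 0.561 -0.36   0.159]
 [ 0.553 -0.332  0.15 ]
 [ 0.545 -0.326  0.15 ]
 [ 0.444 -0.33   0.18 ]]
slope apex 25.9452540574211 tip -1.047255723272962
offset [[0.69, 0.41, 0.49], [0.73, 0.4, 0.44], [0.77, 0.38, 0.39], [0.8, 0.37, 0.34], [0.83, 0.35, 0.29], [0.85, 0.34, 0.23], [0.87, 0.32, 0.18], [0.89, 0.3, 0.12], [0.9, 0.28, 0.06], [0.91, 0.26, 0.0]]
rot [0.39, -3.59, 1.27]
p [ 0.496 -0.346  0.114]
[[ 0.497 -0.342  0.119]
 [ 0.551 -0.355  0.143]
 [ 0.552 -0.331  0.124]
 [ 0.545 -0.326  0.118]
 [ 0.442 -0.329  0.094]]
slope apex 19.666500651307878 tip 33.9007299550092
offset [[0.41, -0.06, -0.3], [0.41, -0.09, -0.3], [0.4, -0.12, -0.29], [0.39, -0.15, -0.29], [0.39, -0.18, -0.28], [0.38, -0.21, -0.27], [0.37, -0.24, -0.27], [0.35, -0.26, -0.26], [0.34, -0.29, -0.25], [0.32, -0.31, -0.24]]
rot [2.06, 0.0, 2.83]
```

>>> carry_out:
  offset:
    - [0.69,0.41,0.49]
    - [0.73,0.4,0.44]
    - [0.77,0.38,0.39]
    - [0.8,0.37,0.34]
    - [0.83,0.35,0.29]
  delta_rot:
    - [0.4,-3.6,1.27]
    - [0.4,-3.6,1.27]
    - [0.4,-3.6,1.27]
    - [0.4,-3.6,1.27]
    - [0.4,-3.6,1.27]

```text
time: 8.0
tool_pos: [0.4998, -0.3184, 0.2024]
tcp_rot: [1.281, 0.778, -1.833]
wrist_force: [0.1, 1.2, -3.8]
width: 0.066
```

>>> carry_out:
  offset:
    - [0.85,0.34,0.23]
    - [0.87,0.32,0.18]
    - [0.89,0.3,0.12]
    - [0.9,0.28,0.06]
    - [0.9,0.26,0]
  delta_rot:
    - [0.4,-3.6,1.27]
    - [0.4,-3.6,1.27]
    - [0.4,-3.6,1.27]
    - [0.4,-3.6,1.27]
    - [0.4,-3.6,1.27]

```text
time: 8.42
tool_pos: [0.4996, -0.3463, 0.1646]
tcp_rot: [1.002, 0.497, -1.902]
wrist_force: [-0.1, 0.8, -3.9]
width: 0.062
```

>>> carry_out:
  offset:
    - [0,0,0]
    - [0,0,0]
    - [0,0,0]
    - [0,0,0]
    - [0,0,0]
  delta_rot:
    - [0,0,0]
    - [0,0,0]
    - [0,0,0]
    - [0,0,0]
    - [0,0,0]

```text
time: 8.83
tool_pos: [0.4998, -0.3471, 0.1663]
tcp_rot: [1.006, 0.498, -1.902]
wrist_force: [0.1, 0.2, -3.9]
width: 0.068
```

```bash
python3 - <<'E'
from h import *
s=read_state();print(s["time"],s["tool_pos"],s["wrist_force"],s["q"])
p=proj("side",[s["tool_pos"]])[0];print(p);x,y=p.astype(int)
im,d=snap("side","s4",(x-45,y-45,x+40,y+40),6.5)
h=hookpose(s,-5,-10,-.002);print(((proj("side",h([(57,22,0),(25,44,0),(-62,-20,0)]))-[x-45,y-45])*6.5).round())
E
```

```text
8.8333 [ 0.4998209  -0.34710259  0.16627345] [ 0.09506102  0.17523686 -3.86676843] [-0.31007811  0.26221219  1.86336662 -0.67215117  1.21492579  2.12621294]
[277.96652331  88.0013236 ]
[[203. 272.]
 [214. 322.]
 [389. 307.]]
```

View pics/s4.png

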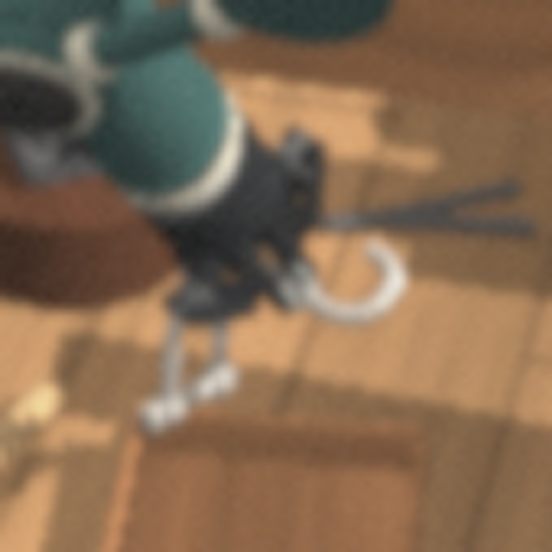

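The shackle hangs from the bend, with its pin at crop (160,412)-(220,378). The hook's rear bend is at (400,285) and the tray lies below. I'll check the pin's position against the tray.

```bash
python3 - <<'E'
from h import *
d=np.load("s4.npz")["d"];x0,y0=232,43
g=lambda l:world("side",d,[(x0+a/6.5,y0+b/6.5) for a,b in l]).round(3)
print("pin",g([(160,412),(220,378)]),"rear",g([(400,285),(350,312)]))
print("tray rim",g([(140,425),(418,430)]))
d0=np.load("s0.npz")["d"];print("tray corners side",world("side",d0,[(x/1.5,y/1.5) for x,y in [(375,163),(443,168),(441,210),(373,203),(408,185)]]).round(3))
E
```

```text
pin [[ 0.575 -0.31   0.092]
 [ 0.548 -0.35   0.094]] rear [[ 0.438 -0.338  0.188]
 [ 0.464 -0.321  0.177]]
tray rim [[ 0.602 -0.358  0.041]
 [ 0.431 -0.402  0.038]]
tray corners side [[ 0.633 -0.409 -0.004]
 [ 0.433 -0.399  0.026]
 [ 0.403 -0.224  0.03 ]
 [ 0.577 -0.196  0.038]
 [ 0.515 -0.326  0.007]]
```

>>> carry_out:
  offset:
    - [0.41,-0.06,-0.3]
    - [0.41,-0.09,-0.3]
    - [0.4,-0.12,-0.29]
    - [0.39,-0.15,-0.29]
    - [0.39,-0.18,-0.28]
  delta_rot:
    - [2,-0.6,2.8]
    - [2,-0.6,2.8]
    - [2,-0.6,2.8]
    - [2,-0.6,2.8]
    - [2,-0.6,2.8]

```text
time: 9.3
tool_pos: [0.4979, -0.3465, 0.1403]
tcp_rot: [1.074, 0.169, -1.766]
wrist_force: [0.1, -0.4, -2.9]
width: 0.067
```

>>> carry_out:
  offset:
    - [0.38,-0.21,-0.27]
    - [0.37,-0.24,-0.27]
    - [0.35,-0.26,-0.26]
    - [0.34,-0.29,-0.25]
    - [0.32,-0.31,-0.24]
  delta_rot:
    - [2,-0.6,2.8]
    - [2,-0.6,2.8]
    - [2,-0.6,2.8]
    - [2,-0.6,2.8]
    - [2,-0.6,2.8]

```text
time: 9.72
tool_pos: [0.4915, -0.3856, 0.1944]
tcp_rot: [1.154, 0.07, -1.632]
wrist_force: [-0.6, -0.5, -0.7]
width: 0.069
```

>>> carry_out:
  offset:
    - [0,0,0]
    - [0,0,0]
    - [0,0,0]
    - [0,0,0]
    - [0,0,0]
  delta_rot:
    - [0,0,0]
    - [0,0,0]
    - [0,0,0]
    - [0,0,0]
    - [0,0,0]

```text
time: 10.13
tool_pos: [0.4911, -0.3843, 0.1914]
tcp_rot: [1.152, 0.075, -1.635]
wrist_force: [-0.1, -0.9, -1.4]
width: 0.069
```

```bash
python3 - <<'E'
from h import *
s=read_state();print(s["time"],s["tool_pos"],s["wrist_force"],s["q"])
p=proj("side",[s["tool_pos"]])[0];print(p);x,y=p.astype(int)
im,d=snap("side","s5",(x-45,y-40,x+40,y+45),6.5)
h=hookpose(s,-5,-10,-.002);w=h([(57,22,0),(25,44,0),(-57,-22,0)]);print(w.round(3),h([(35,44,0)])-h([(25,44,0)]))
E
```

```text
10.1333 [ 0.49113604 -0.38426777  0.19137974] [-0.10878918 -0.91330954 -1.36389584] [-0.3320178   0.05914972  2.12702515 -1.01264869  0.88415823  2.55143446]
[282.59257729  77.28231145]
[[ 0.55  -0.393  0.212]
 [ 0.539 -0.363  0.19 ]
 [ 0.434 -0.368  0.182]] [[ 0.00774522 -0.00475874  0.00416726]]
```

View pics/s5.png

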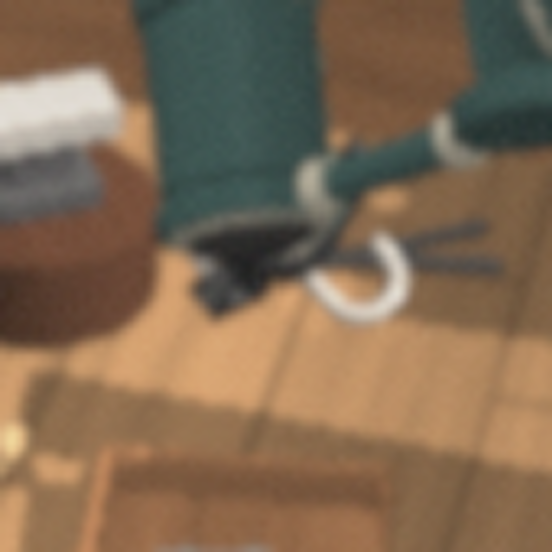

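Weight has dropped to 1.4 N, so the shackle is off. The sixth joint is at its limit. Something metallic shows in the tray at crop (210,548), so I'll check the tray.

```bash
python3 - <<'E'
from h import *
im,d=snap("side","s6",(240,95,305,155),8)
g=im.astype(int);m=(g.min(2)>95)&((g.max(2)-g.min(2))<45);m[:100]=0;m[150:]=0;m[:,:245]=0;m[:,300:]=0
v,u=np.nonzero(m);w=world("side",d,np.c_[u,v]);w=w[(w[:,2]<.04)]
print(len(w),np.percentile(w,[5,50,95],axis=0).round(3))
s=read_state();print(s["wrist_force"],s["time"])
E
```

```text
150 [[ 0.483 -0.321  0.01 ]
 [ 0.512 -0.298  0.016]
 [ 0.547 -0.245  0.022]]
[ 0.10659812  0.53666545 -1.29238953] 10.2333
```

View pics/s6.png

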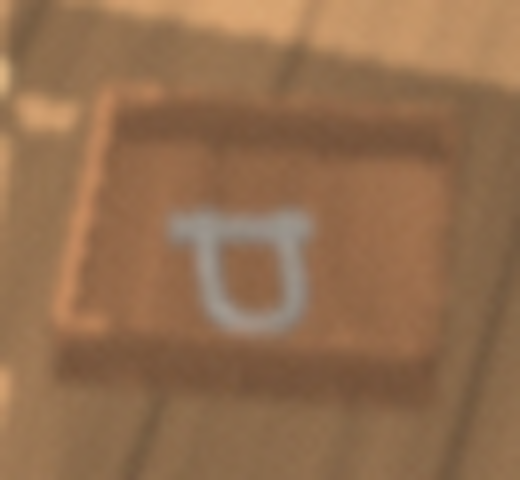

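The shackle lies flat inside the square tray at about (0.51, -0.29, z 0.016), crop (240,270). Next I'll level the tool, take the hook over the long tray and turn it to align.

```bash
python3 - <<'E'
from h import *
pl=[.49,-.33,.25];R=Rt(-31,5,10);plan(pl,R,10)
plan([.51,.30,.20],Rt(11.5,5,10),20,dict(tool_pos=pl,tcp_rot=Ro.from_matrix(R).as_rotvec()))
E
```

```text
offset [[-0.8, 0.05, 0.01], [-0.8, 0.02, -0.03], [-0.8, -0.02, -0.06], [-0.79, -0.05, -0.1], [-0.78, -0.08, -0.13], [-0.77, -0.11, -0.17], [-0.76, -0.13, -0.21], [-0.74, -0.16, -0.24], [-0.73, -0.19, -0.28], [-0.7, -0.21, -0.31]]
rot [-0.71, 2.59, -2.29]
offset [[-0.36, -1.55, -2.73], [-0.37, -1.45, -2.79], [-0.37, -1.35, -2.84], [-0.36, -1.24, -2.89], [-0.36, -1.13, -2.93], [-0.36, -1.02, -2.97], [-0.36, -0.91, -3.01], [-0.35, -0.8, -3.04], [-0.35, -0.68, -3.07], [-0.34, -0.57, -3.09], [-0.33, -0.46, -3.11], [-0.33, -0.34, -3.13], [-0.32, -0.22, -3.14], [-0.31, -0.11, -3.14], [-0.3, 0.01, -3.15], [-0.29, 0.13, -3.15], [-0.28, 0.24, -3.14], [-0.27, 0.36, -3.13], [-0.25, 0.47, -3.12], [-0.24, 0.59, -3.1]]
rot [-2.08, 0.19, 0.37]
```

>>> carry_out:
  offset:
    - [-0.8,0.05,0.01]
    - [-0.8,0.02,-0.03]
    - [-0.8,-0.02,-0.06]
    - [-0.79,-0.05,-0.1]
    - [-0.78,-0.08,-0.13]
  delta_rot:
    - [-0.7,2.6,-2.3]
    - [-0.7,2.6,-2.3]
    - [-0.7,2.6,-2.3]
    - [-0.7,2.6,-2.3]
    - [-0.7,2.6,-2.3]

```text
time: 10.65
tool_pos: [0.4905, -0.3567, 0.2215]
tcp_rot: [1.314, 0.398, -1.656]
wrist_force: [-0.6, -0.3, -1.7]
width: 0.068
```

>>> carry_out:
  offset:
    - [-0.77,-0.11,-0.17]
    - [-0.76,-0.13,-0.21]
    - [-0.74,-0.16,-0.24]
    - [-0.73,-0.19,-0.28]
    - [-0.7,-0.21,-0.31]
  delta_rot:
    - [-0.7,2.6,-2.3]
    - [-0.7,2.6,-2.3]
    - [-0.7,2.6,-2.3]
    - [-0.7,2.6,-2.3]
    - [-0.7,2.6,-2.3]

```text
time: 11.07
tool_pos: [0.4899, -0.3299, 0.2509]
tcp_rot: [1.459, 0.73, -1.647]
wrist_force: [-0.1, -0.4, -2.1]
width: 0.066
```

```bash
python3 - <<'E'
from h import *
s=read_state();print(s["time"],s["tool_pos"],s["q"],s["wrist_force"])
plan([.51,.30,.20],Rt(11.5,5,10),20)
E
```

```text
11.0667 [ 0.48985302 -0.32992091  0.25092466] [-0.53529416  0.04091077  1.83417275 -0.18333611  1.18793331  1.64594129] [-0.12312607 -0.3987358  -2.11589962]
offset [[-0.34, -1.55, -2.73], [-0.34, -1.45, -2.79], [-0.35, -1.35, -2.84], [-0.35, -1.24, -2.89], [-0.34, -1.13, -2.93], [-0.34, -1.02, -2.97], [-0.34, -0.91, -3.01], [-0.34, -0.8, -3.04], [-0.33, -0.68, -3.07], [-0.33, -0.57, -3.09], [-0.32, -0.45, -3.11], [-0.31, -0.34, -3.13], [-0.31, -0.22, -3.14], [-0.3, -0.11, -3.15], [-0.29, 0.01, -3.15], [-0.28, 0.13, -3.15], [-0.27, 0.24, -3.14], [-0.26, 0.36, -3.13], [-0.25, 0.47, -3.12], [-0.23, 0.59, -3.1]]
rot [-2.09, 0.17, 0.37]
```

>>> carry_out:
  offset:
    - [-0.34,-1.55,-2.73]
    - [-0.34,-1.45,-2.79]
    - [-0.35,-1.35,-2.84]
    - [-0.35,-1.24,-2.89]
    - [-0.34,-1.13,-2.93]
  delta_rot:
    - [-2.1,0.17,0.37]
    - [-2.1,0.17,0.37]
    - [-2.1,0.17,0.37]
    - [-2.1,0.17,0.37]
    - [-2.1,0.17,0.37]

```text
time: 11.48
tool_pos: [0.4945, -0.1717, 0.2369]
tcp_rot: [1.345, 0.836, -1.505]
wrist_force: [0.6, -1.2, -2.1]
width: 0.066
```

>>> carry_out:
  offset:
    - [-0.34,-1.02,-2.97]
    - [-0.34,-0.91,-3.01]
    - [-0.34,-0.8,-3.04]
    - [-0.33,-0.68,-3.07]
    - [-0.33,-0.57,-3.09]
  delta_rot:
    - [-2.1,0.17,0.37]
    - [-2.1,0.17,0.37]
    - [-2.1,0.17,0.37]
    - [-2.1,0.17,0.37]
    - [-2.1,0.17,0.37]

```text
time: 11.9
tool_pos: [0.4995, -0.014, 0.2239]
tcp_rot: [1.229, 0.934, -1.36]
wrist_force: [1.2, 0.0, -0.5]
width: 0.064
```

>>> carry_out:
  offset:
    - [-0.32,-0.45,-3.11]
    - [-0.31,-0.34,-3.13]
    - [-0.31,-0.22,-3.14]
    - [-0.3,-0.11,-3.15]
    - [-0.29,0.01,-3.15]
  delta_rot:
    - [-2.1,0.17,0.37]
    - [-2.1,0.17,0.37]
    - [-2.1,0.17,0.37]
    - [-2.1,0.17,0.37]
    - [-2.1,0.17,0.37]

```text
time: 12.32
tool_pos: [0.5043, 0.1436, 0.2106]
tcp_rot: [1.111, 1.021, -1.213]
wrist_force: [-0.3, -0.3, -0.9]
width: 0.063
```

>>> carry_out:
  offset:
    - [-0.28,0.13,-3.15]
    - [-0.27,0.24,-3.14]
    - [-0.26,0.36,-3.13]
    - [-0.25,0.47,-3.12]
    - [-0.23,0.59,-3.1]
  delta_rot:
    - [-2.1,0.17,0.37]
    - [-2.1,0.17,0.37]
    - [-2.1,0.17,0.37]
    - [-2.1,0.17,0.37]
    - [-2.1,0.17,0.37]

```text
time: 12.73
tool_pos: [0.5089, 0.3012, 0.1972]
tcp_rot: [0.99, 1.099, -1.064]
wrist_force: [0.6, -0.4, -1.5]
width: 0.069
```

>>> carry_out:
  offset:
    - [0,0,0]
    - [0,0,0]
    - [0,0,0]
    - [0,0,0]
    - [0,0,0]
  delta_rot:
    - [0,0,0]
    - [0,0,0]
    - [0,0,0]
    - [0,0,0]
    - [0,0,0]

```text
time: 13.15
tool_pos: [0.5093, 0.2984, 0.1978]
tcp_rot: [0.993, 1.097, -1.067]
wrist_force: [-0.9, -1.3, -2.2]
width: 0.069
```

```bash
python3 - <<'E'
from h import *
s=read_state();print(s["time"],s["tool_pos"],s["q"],s["wrist_force"])
p=proj("side",[s["tool_pos"]])[0];print(p);x,y=p.astype(int)
im,d=snap("side","s7",(x-65,y-40,x+60,y+55),6)
h=hookpose(s,-5,-10,-.002);print(h([(57,22,0),(25,44,0),(-57,-22,0),(-25,-44,0)]).round(3))
print(((proj("side",h([(57,22,0),(25,44,0),(-57,-22,0),(-25,-44,0)]))-[x-65,y-40])*6).round())
plan([.51,.30,.03],Rt(11.5,5,10),10)
E
```

```text
13.15 [0.50934546 0.29840398 0.19777709] [ 0.60388798  0.12533527  1.84423542 -0.21561594  1.17031391  2.06306534] [-0.8873399  -1.33563753 -2.1928936 ]
[221.54220882 211.06249595]
[[0.562 0.332 0.204]
 [0.527 0.348 0.204]
 [0.459 0.268 0.204]
 [0.494 0.252 0.204]]
[[258. 265.]
 [320. 308.]
 [517. 203.]
 [454. 163.]]
offset [[1.64, -0.14, -0.31], [1.64, -0.14, -0.31], [1.64, -0.14, -0.31], [1.64, -0.14, -0.31], [1.65, -0.14, -0.31], [1.65, -0.14, -0.31], [1.65, -0.14, -0.31], [1.65, -0.14, -0.31], [1.65, -0.14, -0.31], [1.65, -0.14, -0.31]]
rot [0.02, 0.02, -0.01]
```

View pics/s7.png

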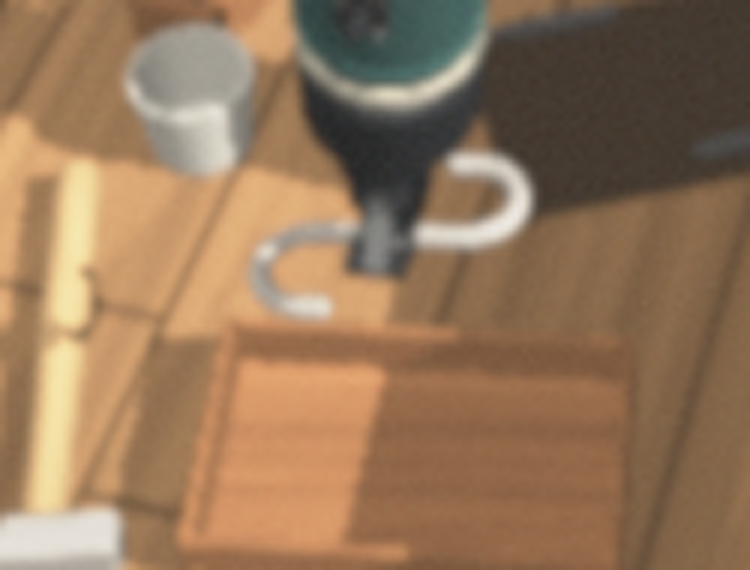

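The hook is level over the long tray: front bend at crop (258,265), tip (325,307), rear (530,205), matching the model. I'll check the tray's centre with a ray-plane intersection at rim height.

```bash
python3 - <<'E'
from h import *
def rp(n,uv,z=.04):
    c=get_calibration(n);R=np.array(c["R"]);C=-R.T@np.array(c["t"]);o=[]
    for u,v in uv:
        r=R.T@np.array([(u-c["cx"])/c["fx"],(v-c["cy"])/c["fy"],1]);o.append(C+r*(z-C[2])/r[2])
    return np.array(o)
a=rp("side",[(156+x/6,171+y/6) for x,y in [(230,325),(632,343),(183,545)]]);print(a.round(3),"c",((a[1]+a[2])/2).round(3))
b=rp("top",[(x/1.5,y/1.5) for x,y in [(234,226),(302,215),(320,323),(252,334)]]);print(b.round(3),"c",b.mean(0).round(3))
E
```

```text
[[0.625 0.261 0.04 ]
 [0.417 0.218 0.04 ]
 [0.6   0.392 0.04 ]] c [0.508 0.305 0.04 ]
[[0.604 0.385 0.04 ]
 [0.628 0.252 0.04 ]
 [0.416 0.213 0.04 ]
 [0.394 0.343 0.04 ]] c [0.511 0.298 0.04 ]
```

>>> carry_out:
  offset:
    - [1.65,-0.14,-0.3]
    - [1.65,-0.14,-0.3]
    - [1.65,-0.14,-0.3]
    - [1.65,-0.14,-0.3]
    - [1.65,-0.14,-0.3]
  delta_rot:
    - [0,0,0]
    - [0,0,0]
    - [0,0,0]
    - [0,0,0]
    - [0,0,0]

```text
time: 13.62
tool_pos: [0.5099, 0.2989, 0.1134]
tcp_rot: [0.995, 1.097, -1.066]
wrist_force: [0.8, 0.7, -1.5]
width: 0.064
```

>>> carry_out:
  offset:
    - [1.65,-0.14,-0.3]
    - [1.65,-0.14,-0.3]
    - [1.65,-0.14,-0.3]
    - [1.65,-0.14,-0.3]
    - [1.5,-0.13,-0.27]
  delta_rot:
    - [0,0,0]
    - [0,0,0]
    - [0,0,0]
    - [0,0,0]
    - [0,0,0]

```text
time: 14.03
tool_pos: [0.5101, 0.299, 0.0305]
tcp_rot: [0.994, 1.097, -1.066]
wrist_force: [-0.0, 0.7, -0.9]
width: 0.069
```

>>> carry_out:
  offset:
    - [0.6,-0.05,-0.1]
    - [0.6,-0.05,-0.1]
    - [0.3,0,-0.05]
    - [0,0,0]
    - [0,0,0]
  delta_rot:
    - [0,0,0]
    - [0,0,0]
    - [0,0,0]
    - [0,0,0]
    - [0,0,0]

```text
time: 14.45
tool_pos: [0.5109, 0.3, 0.0166]
tcp_rot: [0.994, 1.097, -1.065]
wrist_force: [0.4, 0.2, -1.0]
width: 0.07
```

>>> carry_out:
  offset:
    - [0.3,0,-0.05]
    - [0.2,0,-0.05]
    - [0,0,0]
    - [0,0,0]
    - [0,0,0]
  delta_rot:
    - [0,0,0]
    - [0,0,0]
    - [0,0,0]
    - [0,0,0]
    - [0,0,0]

```text
time: 14.87
tool_pos: [0.5107, 0.3001, 0.0109]
tcp_rot: [0.993, 1.098, -1.065]
wrist_force: [-0.5, 0.1, -1.1]
width: 0.066
```

>>> carry_out:
  offset:
    - [0,0,0]
    - [0,0,0]
    - [0,0,0]
    - [0,0,0]
    - [0,0,0]
  delta_rot:
    - [0,0,0]
    - [0,0,0]
    - [0,0,0]
    - [0,0,0]
    - [0,0,0]
  fingers: -0.4
  newtons: 20

```text
time: 15.28
tool_pos: [0.5109, 0.3001, 0.011]
tcp_rot: [0.993, 1.097, -1.065]
wrist_force: [-0.4, 0.1, 0.1]
width: 0.301
```

>>> carry_out:
  offset:
    - [-0.5,0,0.1]
    - [-1,0.08,0.2]
    - [-2,0.16,0.35]
    - [-3,0.25,0.5]
    - [-3,0.25,0.5]
  delta_rot:
    - [0,0,0]
    - [0,0,0]
    - [0,0,0]
    - [0,0,0]
    - [0,0,0]

```text
time: 15.7
tool_pos: [0.5087, 0.2998, 0.1083]
tcp_rot: [0.991, 1.098, -1.067]
wrist_force: [0.4, 0.6, -0.4]
width: 0.299
```

>>> carry_out:
  offset:
    - [-3,-1,3]
    - [-2,-1,3]
    - [-1,-1,3]
    - [0,-1,3]
    - [0,0,0]
  delta_rot:
    - [0,0,0]
    - [0,0,0]
    - [0,0,0]
    - [0,0,0]
    - [0,0,0]

```text
time: 16.12
tool_pos: [0.4858, 0.1832, 0.1858]
tcp_rot: [0.996, 1.093, -1.065]
wrist_force: [-0.1, 0.8, 0.2]
width: 0.294
```

```bash
python3 - <<'E'
from h import *
a,_=snap("side","s8",None,1); b,_=snap("top","t8",None,1)
o=np.hstack([a[50:290,160:400],b[110:250,140:450].repeat(1,0)[:,:310] if 0 else cv2.resize(b[130:250,140:440],(600,240))])[:,:,::-1]
cv2.imwrite("pics/st8.png",cv2.resize(o,None,fx=795/o.shape[1],fy=795/o.shape[1]))
s=read_state();print(s["time"],s["tool_pos"],s["wrist_force"])
E
```

```text
16.2167 [0.48609173 0.18609453 0.18400196] [0.02157872 0.76550275 0.78428473]
```

View pics/st8.png

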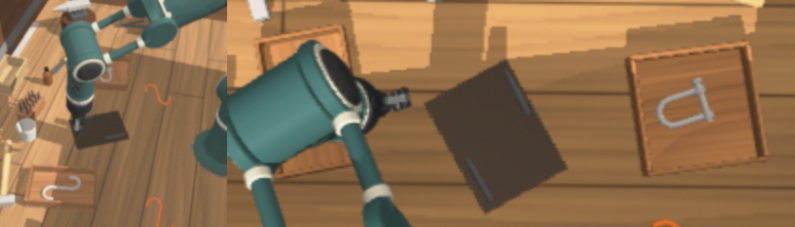

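The hook lies in the long tray (left panel, 62,188) and the shackle in the square tray (right panel, 685,105). Both punches are still on the pad. I'll do a last numeric check and hand in.

```bash
python3 - <<'E'
from h import *
z=np.load("s8.npz");g=z["im"].astype(int);d=z["d"]
m=(g.min(2)>125)&((g.max(2)-g.min(2))<45);v,u=np.nonzero(m);w=world("side",d,np.c_[u,v])
w=w[(w[:,0]>.43)&(w[:,0]<.6)&(w[:,1]>.23)&(w[:,1]<.37)&(w[:,2]<.06)];print(len(w),np.percentile(w,[3,50,97],axis=0).round(3))
print(finish_job())
E
```

```text
192 [[0.461 0.253 0.01 ]
 [0.528 0.305 0.015]
 [0.567 0.353 0.018]]
the job is handed in; nothing more can be done
None
```

The job is handed in at about 16 s. The shackle lies flat in the square tray and the S-hook lies flat in the long tray, with the gripper well clear of both.

- **Lift:** I gripped the hook by its shank and raised the linked pair to a tool height of about 24 cm.
- **Separation:** Over the square tray I rolled the hook tip-side down, then tilted its front up until the shackle slid off.
- **Placing the hook:** I laid it in the long tray, letting go a few millimetres above the floor.

**Last checks:**
- **Shackle:** It was measured at about (0.51, -0.29) and z 0.016 m, inside the square tray.
- **Hook:** It spans x 0.46–0.57 and y 0.25–0.35 m at z about 0.015 m, inside the long tray.
- **Bystanders:** In the last picture both punches are still where they were on the pad. I did not check the other bystanders one by one.
- **Wrist force:** It stayed at about 4 N or less in every reading.

**What went wrong:** During the final tilt the wrist joint reached its range limit, so the arm rose about 5 cm instead of going down. The shackle came off somewhere in that half second. I estimate its lower end was then between about 5 and 11 cm above the tray floor. That means I can't say for certain that it stayed under the 10 cm drop limit.

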